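# Nip a bound volume in the binding press

### The job

Slide the blue bound volume that sticks out of the front of the binding press gently back until it sits fully home and square against the two rear stops. Then wind the press down clockwise by the loose grip sleeve of its crank, keeping hold of the sleeve as long as the crank turns, until the volume is firmly nipped but not crushed: stop when the pull on the handle has risen by about 6 N over the steady pull of turning it free. Then let go, leaving the press nipped, and leave the waiting volumes, bottles and small things where they are.

Things in the scene. Friction and masses are not known exactly. Their poses are not given: they have to be found in the camera images.
- press: grey bench binding press, fixed; origin at the centre of its underside on the desk, x to its rear (away from the robot at yaw 0), z up. Bed 270 mm (x) by 250 mm (y), top at z 30 mm. Two 20 mm columns at x 0, y +-105 mm carry a crosshead 50 mm (x) by 262 mm (y), z 128 to 170 mm, with the vertical spindle at x 0, y 0
- backstop: the press's two upright steel stop pins, 14 mm diameter, z 30 to 64 mm, at x 112 mm, y +-60 mm of the press; this body's frame is the same as the press's frame
- volume: blue bound volume on the bed, 210 mm (x, along the press's depth) by 148 mm (y), 37 to 45 mm thick (differs, not reported), stiff, 0.7 to 1.0 kg; origin at the centre of its underside. It starts 25 to 55 mm out towards the robot, slightly askew. Home, its rear edge touches both stops and its origin is at x 0, y about 0 of the press
- spindle: the steel screw spindle with all it carries: the crank on top and, at its foot, the aluminium pressing plate, 200 mm (x) by 184 mm (y), 11 mm thick, guided by the columns. Origin on the spindle axis at the underside of the crank arm; unloaded, the plate's underside lies 114 mm below it. A stiff spring pack on the plate gives several mm under pressure, so the spindle goes on down after the plate has met the volume
- crank (a joint): crank angle in rad; grows clockwise seen from above, which winds the spindle down 12 mm a turn. At 0 the arm points along the press's +x. 1 to 3 turns are needed. Turning free takes a steady 8 N pull at the sleeve, against its travel (at a standstill most of that fades); once the plate bears on the volume the pull rises by 3.2 N per 100 N of pressing, at a standstill too. It stays where it is left
- hub (a point): point on the crank's vertical axis, at mid-thickness of the 11 mm thick steel crank arm (its hub stands 16 mm above it); about 206 mm above the desk at crank angle 0
- grip (a point): middle of the black free-spinning grip sleeve: an upright cylinder 24 mm in diameter and 70 mm long, its axis 60 mm from the crank's axis, its middle 44 mm above the hub point. The sleeve spins freely on its pin, so a gripper that holds it need not turn
- sleeve: the same grip sleeve; origin at the middle of its lower end on its axis, 35 mm below the grip point; it spins, so its yaw means nothing
- volume_red: dark red bound volume waiting on the desk, 210 by 148 by 34 mm, origin at the centre of its underside; not to be disturbed
- volume_green: dark green bound volume waiting on the desk, 210 by 148 by 28 mm, origin at the centre of its underside; not to be disturbed
- sanitizer: white pump bottle (one of two; the one nearer the robot) 62 by 85 mm, 190 mm high, origin at the centre of its underside; not to be disturbed
- glue: white glue bottle with an orange cap, 52 mm diameter, 130 mm high, origin at the centre of its underside; not to be disturbed
- folder_bone: ivory paper folder, 150 by 22 by 4 mm, flat on the desk, origin at the centre of its underside; not to be disturbed
- clips: round clip box with a black rim, 66 mm diameter, 31 mm high, origin at the centre of its underside; not to be disturbed

How it is judged:
On the way, in this order (a step that is already met when the one before it is completed fails the run):
1. the blue volume is fully home and square against the rear stops (x of volume in the frame of press above -0.004 m and y of volume in the frame of press between -0.02 and 0.02 m and angle between the x axis of volume and the x axis of press, either way round below 0.03 rad), for 0.2 s.
2. the volume, still home, is firmly nipped under the pressing plate (more than 130 N) (all of step 1 and contact force between spindle and volume above 130 N), for 0.3 s.
At the end, for the whole second after the job is handed in: The blue volume lies home in the press (within 4 mm of the stops, within 0.03 rad of square, within 20 mm of the middle), pressed by the plate with 130 to 280 N, the crank at rest and let go (all of step 2 and contact force between spindle and volume below 280 N and velocity of joint crank between -0.1 and 0.1 rad/s); the robot touches nothing.
It fails at once if the volume is crushed: pressed with more than 330 N (contact force between spindle and volume above 330 N).
It fails at once if the volume is rammed against the stops with more than 50 N (contact force between volume and backstop above 50 N).
It fails at once if the crank turns faster than 0.6 rad/s without the fingers on its grip sleeve (contact force between the fingers and sleeve below 1 N and (velocity of joint crank above 0.6 rad/s or velocity of joint crank below -0.6 rad/s)).
It fails at once if another thing on the desk is moved by more than 30 mm (distance of any of volume_red, volume_green, sanitizer, glue, folder_bone, clips from where it was at the start of the episode above 0.03 m).
It also fails if it takes over 72 s, if anything falls off the work surface, if the arm or the gripper's body presses on something with over 40 N, if the wrist force passes 120 N, or if a joint passes its speed limit or range.

### The arm

A 6-joint arm with a two-finger parallel gripper is mounted at the origin on the work surface. World frame = base frame: x ahead of the robot, y to its left, z up, the work surface at z = 0. Lengths are in m, angles in rad, forces in N, time in s.
With the tool pointing down it reaches from about 0.375 to 0.9 m from the base axis. Payload 3.1 kg.
Tool frame: the origin (TCP) lies on the centre line of the jaws, within the pads' length; the fingertips stand 17 mm ahead of it and the grasp point (between the pads) lies 2 mm behind it; y points along the fingers, z is the direction in which the jaws open and shut, and the axes are right-handed (so a half turn about y gives the same grasp; the last joint's range is limited). The gripper opens to 85 mm and grips with 20 to 120 N. Pads are 22 mm wide; open, the fingers measure 114 mm over their backs; the gripper's body (76 mm by 85 mm) begins 54 mm behind the grasp point. The pads swing forward as they close: fully open they stand 13 mm farther back than shut.
Start: joints at [-1.516, 0.527, 1.433, -0, 1.181, -0.178], TCP at [0.145, -0.608, 0.217] pointing down, gripper open.
Joint ranges: [-3.08, 3.08], [-0.75, 2.2], [0.22, 2.44], [-1.43, 4.57], [0, 2.65], [-2.85, 2.85]. Speed limits (rad/s): [2.79, 2.79, 3.14, 3.14, 3.14, 3.14].

### API

Orientations are given as a unit quaternion [x, y, z, w].
In Python, from station import manip gives the robot as it stands.
- The arm moves only by the shell command python3 -m handwheel 'ROWS' [FORCE]. ROWS is JSON, one flat list of numbers, 7 for each row, row after row: the shift along the tool's x, y, z in cm, then the turn, a rotation vector about the tool's x, y, z in rad, then the finger opening in cm, from 0 to 8.54. A call has 1 to 10 rows; each row is the pose to reach, as a shift and turn from the pose commanded when the call began, along the tool's axes at that moment; what a row does not reach only later rows make up. A row lasts 1/12 s, in which the tool goes at most 41.7 mm and 7.16 degrees, less where a joint would pass 70% of its speed; a pose out of reach is approached as far as the arm can. A call with a gripper value outside its range is refused whole. The fingers move at their own pace and stop on an object; FORCE is the grip in N (left out, the last holds). Time passes only in rows, so rows that repeat a pose let the fingers close. It gives the time, the measured TCP pose, the force and the opening at its end, in the units of the state.
- manip.sense(): the state, without advancing time (a new reading comes with each control period).
- manip.snapshot(name): name is "scene" or "top" or "wrist"; returns a dict with "frame" (400x640x3 uint8, red, green, blue), "depth" (400x640 float32, m along the optical axis (not along the pixel's ray), 0 where there is no reading), "camera_matrix" (3x3 intrinsics, pixels), "rvec" (rotation vector, rad) and "tvec" (3), from world to camera coordinates, as OpenCV has them. Camera axes: x right, y down, z forward; pixel columns grow to the right and rows downward; lengths in m; the calibration is good to about 2 mm. A picture is of the moment at which its call begins.
- manip.sign_off(): hands the job in, once; it reports no verdict.
The state is a dict: "t": time; "q": joint angles; "qd": joint speeds; "tau": joint torques, N m; "tcp_pos": TCP position; "tool_rot": TCP orientation; "force": force on the tool from outside, world axes, zero at the start; "ft_torque": the same for the moment, N m; "finger_gap": opening from 0.0 (shut) to 1.0 (fully open).
Only numpy, scipy, OpenCV 4.12 (cv2) and the standard library are available. Lean on these libraries where they do the work, as an engineer would, in place of code of your own. Each camera call takes 0.05 s, during which the arm holds its last target.

## Working session

There is one attempt and no reset: what is moved stays moved. The work goes in short steps, Python scripts to look and compute and a shell command to move; the robot and the scene stay as the last step left them, time stands still between calls to the robot, and variables do not carry over. Pictures are saved under pics/ and viewed, and the job is handed in when it is done.

```bash
ls; mkdir -p pics; python3 - <<'E'
from station import manip
import cv2
s=manip.sense();print(s)
for n in("scene","top","wrist"):
    d=manip.snapshot(n);cv2.imwrite(f"pics/{n}0.png",d["frame"][:,:,::-1]);print(n,d["camera_matrix"],d["rvec"],d["tvec"])
E
```

```text
pics
{'t': 0.0, 'q': array([-1.51549308e+00,  5.28458510e-01,  1.43387923e+00, -1.82993633e-06,
        1.18139298e+00, -1.78506993e-01]), 'qd': array([-0.00063208,  0.00065299,  0.00073899,  0.0001137 ,  0.0003514 ,
        0.00046435]), 'tau': array([ 2.12421410e-04, -4.42351127e+01, -1.78021538e+01, -2.02311285e-04,
        8.60052678e-03,  9.51575117e-06]), 'tcp_pos': array([ 0.14478642, -0.60724657,  0.21614569]), 'tool_rot': array([-0.0824305 ,  0.70303443, -0.70152538,  0.08252238]), 'force': array([-0.07784288, -0.00818523, -0.04231193]), 'ft_torque': array([-0.01388245,  0.00340271, -0.04733955]), 'finger_gap': 1.0062606797355476}
scene [[378.36356377   0.         317.82194433]
 [  0.         378.36356377 198.98119816]
 [  0.           0.           1.        ]] [ 1.61158313  1.93741522 -0.81540998] [ 0.08367038 -0.2562078   1.62352894]
top [[389.91564028   0.         314.41166967]
 [  0.         389.91564028 201.99383708]
 [  0.           0.           1.        ]] [ 2.18321982 -2.15229537  0.08662379] [-0.00883022  0.53959443  1.13496735]
wrist [[304.52003659   0.         316.22884696]
 [  0.         304.52003659 208.23869322]
 [  0.           0.           1.        ]] [-2.28812623  1.80557029  0.25446775] [-0.62292157 -0.03610249  0.38003558]
```

View pics/scene0.png

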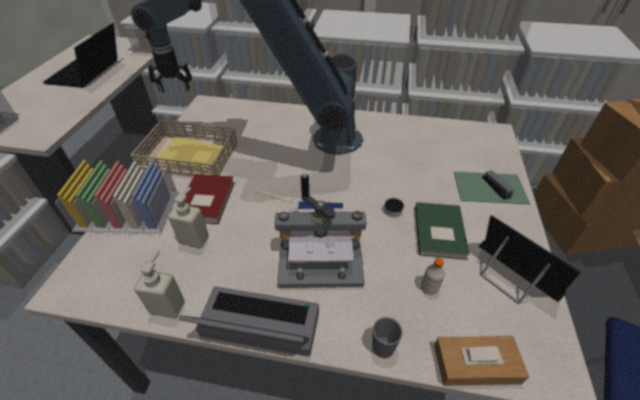

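View pics/top0.png

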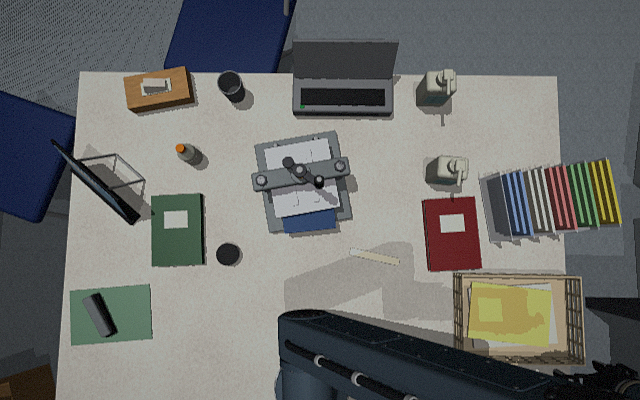

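View pics/wrist0.png

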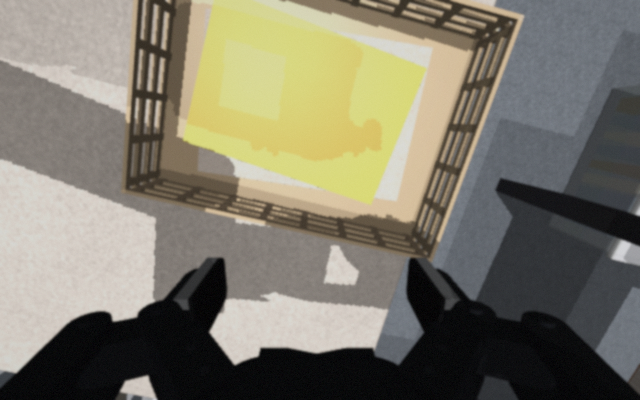

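The scene and top views show the press around top pixel (302,180). The blue volume sticks out near (310,222), the crank arm runs from the hub near (300,172), and the sleeve is near (319,182) or (288,163). I'll enlarge that area and measure.

```bash
cat > h.py <<'E'
import numpy as np,cv2
from station import manip
from scipy.spatial.transform import Rotation as R
def snap(n): return manip.snapshot(n)
def cloud(d):
    K=d["camera_matrix"];z=d["depth"];v,u=np.mgrid[0:400,0:640]
    p=np.stack([(u-K[0,2])/K[0,0]*z,(v-K[1,2])/K[1,1]*z,z],-1)
    Rm=R.from_rotvec(np.ravel(d["rvec"])).as_matrix()
    return (p-np.ravel(d["tvec"]))@Rm
def crop(d,x0,y0,x1,y1,f,name):
    cv2.imwrite("pics/"+name,cv2.resize(d["frame"][y0:y1,x0:x1,::-1],None,fx=f,fy=f,interpolation=cv2.INTER_CUBIC))
E
python3 - <<'E'
from h import *
d=snap("top");P=cloud(d);crop(d,235,120,370,245,4.5,"t1.png")
np.save("top.npy",P)
for n,u,v in [("desk",340,255),("bl",293,228),("sl1",288,163),("sl2",319,182),("col",261,181),("col",341,165),("green",180,240),("red",450,240),("glue",182,148),("clips",228,254),("san",440,170)]: print(n,P[v,u].round(3))
d=snap("scene");crop(d,260,165,380,295,4.5,"s1.png");np.save("sc.npy",cloud(d))
E
```

```text
desk [ 0.383 -0.08  -0.001]
bl [0.46  0.058 0.074]
sl1 [0.62  0.064 0.211]
sl2 [ 0.563 -0.015  0.281]
col [0.579 0.137 0.171]
col [ 0.624 -0.071  0.171]
green [0.421 0.393 0.031]
red [ 0.433 -0.397  0.037]
glue [0.675 0.365 0.128]
clips [0.383 0.249 0.034]
san [ 0.621 -0.34   0.137]
```

View pics/t1.png

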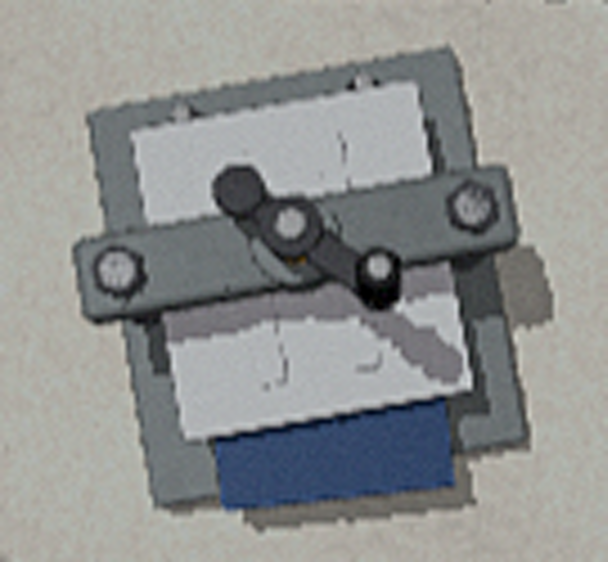

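View pics/s1.png

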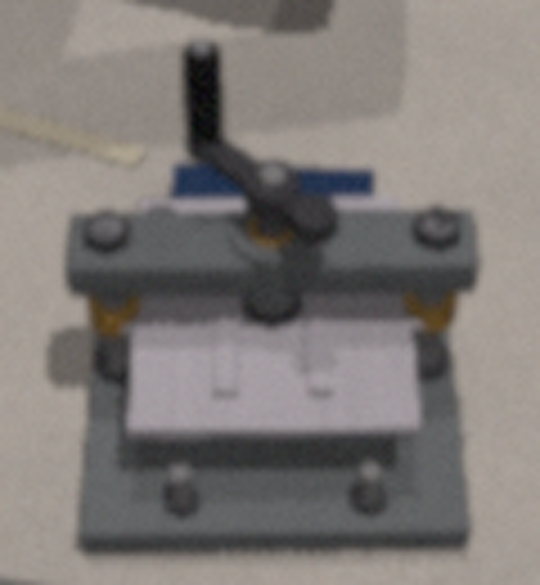

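```bash
python3 - <<'E'
from h import *
P=np.load("top.npy");f=P.reshape(-1,3)
v,u=np.mgrid[0:400,0:640];roi=((u>235)&(u<370)&(v>120)&(v<245)).ravel()
for nm,lo,hi in [("cross",.160,.178),("bed",.020,.04),("plate",.085,.12),("sleeve",.262,.30),("arm",.195,.218),("vol",.06,.08),("hub",.218,.25)]:
    q=f[roi&(f[:,2]>lo)&(f[:,2]<hi)]
    if len(q)<4: print(nm,len(q));continue
    r=cv2.minAreaRect(q[:,:2].astype(np.float32)); print(nm,len(q),np.round(np.median(q,0),4),q.mean(0).round(4),np.round(r[0],4),np.round(r[1],4),round(r[2],2))
# blue
d=snap("top");c=d["frame"].astype(int);m=((c[...,2]-c[...,0])>40).ravel()&roi
q=f[m];q=q[(q[:,2]>.06)&(q[:,2]<.09)];r=cv2.minAreaRect(q[:,:2].astype(np.float32));print("blue",len(q),np.median(q,0),r,cv2.boxPoints(r).round(4))
g=lambda cy,cx:P[int(cy),int(cx)]
for cx,cy in [(116,271),(473,206)]: print(P[round(120+cy/4.5),round(235+cx/4.5)].round(4))
E
```

```text
cross 1146 [0.6025 0.0543 0.1627] [0.6025 0.04   0.1642] [0.603  0.0354] [0.0503 0.258 ] 11.4
bed 1823 [0.5996 0.0448 0.0313] [0.6118 0.0343 0.0313] [0.5958 0.034 ] [0.2904 0.2504] 11.08
plate 3088 [0.5714 0.0333 0.094 ] [0.598  0.0345 0.0942] [0.6049 0.0358] [0.2005 0.184 ] 11.12
sleeve 84 [ 0.5685 -0.0144  0.2809] [ 0.5688 -0.0137  0.2802] [ 0.5692 -0.0133] [0.0203 0.0212] 1.21
arm 373 [0.6049 0.0386 0.2115] [0.6046 0.0374 0.2108] [0.599  0.0261] [0.123  0.0345] 60.25
vol 981 [0.482  0.01   0.0734] [0.489  0.0122 0.0732] [0.5894 0.0294] [0.2734 0.1483] 8.61
hub 30 [ 0.5665 -0.0033  0.2199] [0.5815 0.0095 0.2262] [0.5835 0.0108] [0.079  0.0144] 50.6
blue 856 [0.47873809 0.00983421 0.07342762] ((0.48148319125175476, 0.013515342026948929), (0.051588624715805054, 0.14619216322898865), 7.17222261428833) [[ 0.4468  0.0828]
 [ 0.465  -0.0622]
 [ 0.5162 -0.0558]
 [ 0.4979  0.0893]]
[0.5819 0.1375 0.1714]
[ 0.6219 -0.0688  0.1698]
```

```bash
python3 - <<'E'
from h import *
s=manip.sense();T=R.from_quat(s["tool_rot"]).as_matrix();print(T.round(3),s["tcp_pos"])
d=snap("wrist");Rm=R.from_rotvec(np.ravel(d["rvec"])).as_matrix();c=-Rm.T@np.ravel(d["tvec"]);print("cam in tool",T.T@(c-s["tcp_pos"]))
a=np.deg2rad(11.1);X=np.array([np.cos(a),np.sin(a),0]);Z=np.array([-np.sin(a),np.cos(a),0]);Y=np.array([0,0,-1.])
G=np.c_[X,Y,Z];
for sg in(1,-1):
  G2=np.c_[sg*X,Y,sg*Z];print(sg,"rotvec tool",R.from_matrix(T.T@G2).as_rotvec())
c=np.array([.604,.0355,0])
for px in(-.19,-.165): 
  g=c+px*X; g[2]=.217;print(g,"shift tool cm",100*T.T@(g-s["tcp_pos"]))
E
```

```text
[[-0.973 -0.     0.232]
 [-0.232  0.001 -0.973]
 [-0.    -1.    -0.001]] [ 0.14481366 -0.60773179  0.21676168]
cam in tool [-0.06947689 -0.15771516 -0.0008792 ]
1 rotvec tool [-1.83660668e-04 -3.10152276e+00 -1.16908633e-03]
-1 rotvec tool [ 0.00075378  0.04006966 -0.00011842]
[ 0.41755439 -0.00107917  0.217     ] shift tool cm [-4.05867662e+01  2.11716152e-02 -5.26959535e+01]
[0.44208671 0.00373388 0.217     ] shift tool cm [-4.30847595e+01  2.14298283e-02 -5.25958061e+01]
```

```bash
python3 -m handwheel '[-2.4,0,-2.1,0,-0.12,0,8.5, -4.8,0,-4.2,0,-0.24,0,8.5, -7.2,0,-6.3,0,-0.36,0,8.5, -9.6,0,-8.4,0,-0.48,0,8.5, -12,0,-10.4,0,-0.6,0,8.5, -14.4,0,-12.5,0,-0.72,0,8.5, -16.8,0,-14.6,0,-0.84,0,8.5, -19.2,0,-16.6,0,-0.96,0,8.5, -21.6,0,-18.7,0,-1.08,0,8.5, -24,0,-20.8,0,-1.2,0,8.5]'
cat >> h.py <<'E'
C=np.array([.604,.0355,0]);YAW=np.deg2rad(11.1)
def frame():
    X=np.array([np.cos(YAW),np.sin(YAW),0]);Z=np.array([-np.sin(YAW),np.cos(YAW),0]);return X,Z
def goto(px,py,z):
    "print shift/turn from the measured pose to press-frame point, tool x = press x"
    s=manip.sense();T=R.from_quat(s["tool_rot"]).as_matrix();X,Z=frame();g=C+px*X+py*Z;g[2]=z
    G=np.c_[X,[0,0,-1.],Z]
    print("t",s["t"].__round__(2),"q",s["q"].round(2),"tcp",s["tcp_pos"].round(4),"rel press",((s["tcp_pos"]-C)@X).round(4),((s["tcp_pos"]-C)@Z).round(4),"F",(s["force"]@np.c_[X,Z,[0,0,1]]).round(2),"gap",round(s["finger_gap"],3))
    print("shift cm",(100*T.T@(g-s["tcp_pos"])).round(2),"rot",R.from_matrix(T.T@G).as_rotvec().round(3))
E
python3 -c "from h import *;goto(-.19,0,.2)"
```

```text
t: 1.18
tcp_pos: [0.3308, -0.3488, 0.2173]
tool_rot: [0.466, -0.532, 0.532, -0.466]
force: [1.1, -0.7, -0.8]
finger_gap: 0.994
t 1.18 q [-1.04  0.33  1.78  0.    1.02 -0.91] tcp [ 0.3308 -0.3488  0.2173] rel press -0.342 -0.3245 F [ 0.92 -0.88 -0.85] gap 0.994
shift cm [-35.61   1.72   4.04] rot [ 0.000e+00 -1.896e+00  1.000e-03]
```

```bash
python3 -m handwheel '[-3.5,0,0.4,0,-0.12,0,8.5, -7,0,0.8,0,-0.24,0,8.5, -10.5,0,1.2,0,-0.36,0,8.5, -14,0,1.6,0,-0.48,0,8.5, -17.5,0,2,0,-0.6,0,8.5, -21,0,2.4,0,-0.72,0,8.5, -24.5,0,2.8,0,-0.84,0,8.5, -28,0,3.2,0,-0.96,0,8.5, -32,0,3.6,0,-1.08,0,8.5, -35.6,0,4,0,-1.2,0,8.5]'
python3 -c "from h import *;goto(-.19,0,.2)"
```

```text
t: 2.02
tcp_pos: [0.4185, -0.0008, 0.2174]
tool_rot: [-0.685, 0.175, -0.176, 0.685]
force: [0.3, -1.0, 0.8]
finger_gap: 0.997
t 2.02 q [-0.27  0.25  1.92  0.    0.97 -1.34] tcp [ 0.4185 -0.0008  0.2174] rel press -0.189 0.0 F [ 0.1  -0.99  0.8 ] gap 0.997
shift cm [-0.08  1.74 -0.07] rot [-0.    -0.696  0.001]
```

```bash
python3 -m handwheel '[0,1.5,0,0,-0.12,0,8.5, 0,3,0,0,-0.24,0,8.5, 0,4.5,0,0,-0.36,0,8.5, 0,6,0,0,-0.48,0,8.5, 0,8,0,0,-0.6,0,8.5, -0.1,10,0,0,-0.696,0,8.5, -0.1,12,0,0,-0.696,0,8.5, -0.1,14,0,0,-0.696,0,8.5, -0.1,15.5,0,0,-0.696,0,8.5, -0.1,15.5,0,0,-0.696,0,8.5]'
python3 - <<'E'
from h import *
goto(-.19,0,.062)
d=snap("wrist");cv2.imwrite("pics/w1.png",d["frame"][:,:,::-1])
d=snap("scene");crop(d,230,130,400,295,4,"s2.png")
E
```

```text
t: 2.85
tcp_pos: [0.4163, -0.0021, 0.0601]
tool_rot: [-0.703, -0.065, 0.068, 0.705]
force: [-0.1, 0.7, -0.1]
finger_gap: 0.993
t 2.85 q [-0.27  0.57  2.08 -0.    0.5  -2.03] tcp [ 0.4163 -0.0021  0.0601] rel press -0.1914 -0.0007 F [ 0.05  0.75 -0.09] gap 0.993
shift cm [ 0.14 -0.19  0.08] rot [-0.002 -0.006 -0.004]
```

View pics/w1.png

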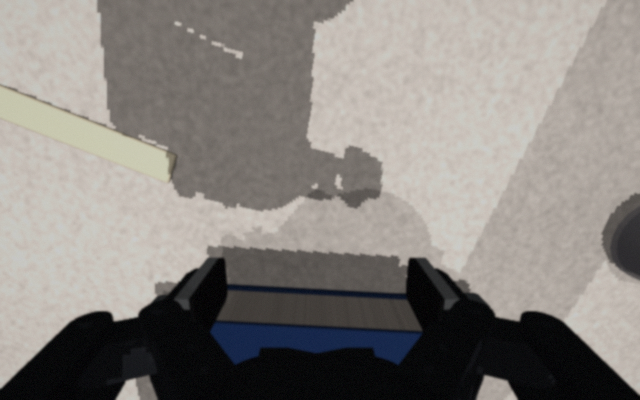

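View pics/s2.png

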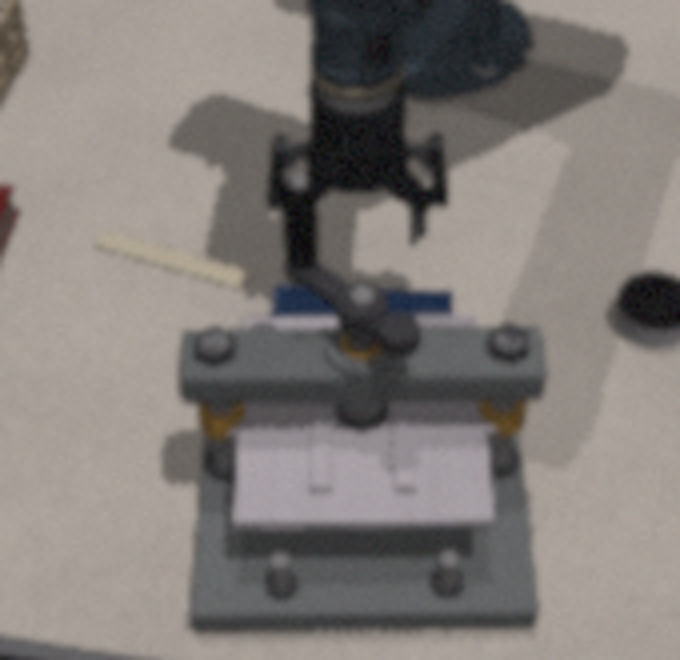

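```bash
python3 -m handwheel '[0.6,0,0.1,0,-0.006,0,8.5, 1.2,0,0.1,0,-0.006,0,8.5, 1.8,0,0.1,0,-0.006,0,8.5, 2.3,0,0.1,0,-0.006,0,8.5, 2.8,0,0.1,0,-0.006,0,8.5, 3.3,0,0.1,0,-0.006,0,8.5, 3.8,0,0.1,0,-0.006,0,8.5, 4.3,0,0.1,0,-0.006,0,8.5, 4.8,0,0.1,0,-0.006,0,8.5, 5.2,0,0.1,0,-0.006,0,8.5]'
python3 - <<'E'
from h import *
goto(-.116,0,.06)
d=snap("wrist");cv2.imwrite("pics/w2.png",d["frame"][:,:,::-1])
d=snap("top");crop(d,235,120,370,245,4.5,"t2.png")
E
```

```text
t: 3.78
tcp_pos: [0.469, 0.0085, 0.0621]
tool_rot: [0.704, 0.069, -0.069, -0.704]
force: [0.2, 0.2, -0.8]
finger_gap: 0.997
t 3.78 q [-0.22  0.6   1.95  0.    0.6  -1.99] tcp [0.469  0.0085 0.0621] rel press -0.1377 -0.0005 F [ 0.27  0.16 -0.8 ] gap 0.997
shift cm [2.17 0.21 0.05] rot [0. 0. 0.]
```

View pics/w2.png

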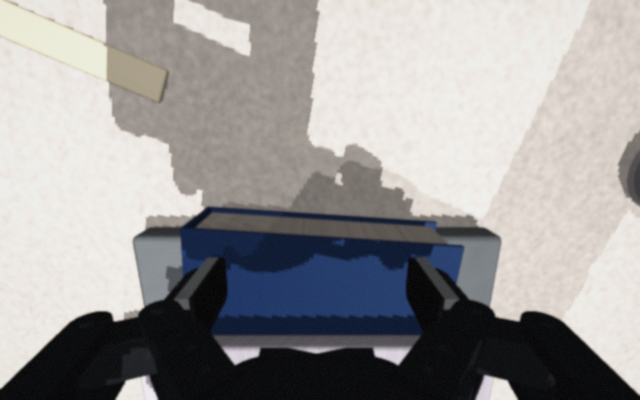

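View pics/t2.png

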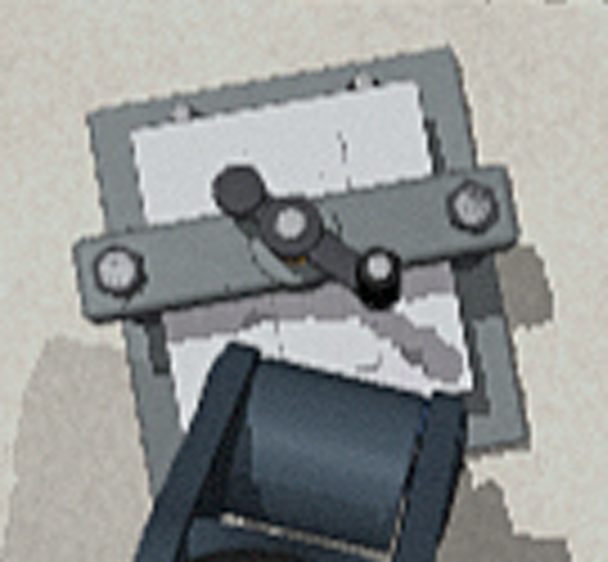

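The fingers are over the volume and not against it: its front edge is still at wrist row ~210 and the pad tips at row ~262 lie over the blue cover. Open, the tips stand higher than I assumed. I'll measure them in the depth image, then back off.

```bash
python3 - <<'E'
from h import *
d=snap("wrist");P=cloud(d)
for u,v in [(215,262),(220,275),(200,280),(190,300),(418,262),(414,275),(430,285),(320,300),(320,220),(300,380),(320,355),(100,330)]: print(u,v,P[v,u].round(4))
E
python3 -m handwheel '[-1,-0.3,0,0,0,0,7, -2,-0.3,0,0,0,0,5, -3,0,0,0,0,0,5, -4,0,0,0,0,0,5, -5,0,0,0,0,0,5, -5.5,0,0,0,0,0,5]' 40
python3 - <<'E'
from h import *
goto(-.19,0,.06)
d=snap("wrist");P=cloud(d);cv2.imwrite("pics/w3.png",d["frame"][:,:,::-1])
E
```

```text
215 262 [ 0.4669 -0.036   0.099 ]
220 275 [ 0.4724 -0.0331  0.0995]
200 280 [ 0.4666 -0.0366  0.1153]
190 300 [ 0.4668 -0.0353  0.1281]
418 262 [0.4494 0.0501 0.0999]
414 275 [0.4558 0.0503 0.0997]
430 285 [0.4502 0.0489 0.1182]
320 300 [0.492  0.0159 0.0744]
320 220 [0.4589 0.0097 0.0378]
300 380 [0.4587 0.0033 0.162 ]
320 355 [0.4592 0.0083 0.1525]
100 330 [ 0.4696 -0.0544  0.1448]
t: 4.43
tcp_pos: [0.4116, -0.0021, 0.0622]
tool_rot: [-0.703, -0.067, 0.069, 0.704]
force: [-0.3, 0.0, 0.1]
finger_gap: 0.587
t 4.43 q [-0.28  0.56  2.09 -0.    0.5  -2.04] tcp [ 0.4116 -0.0021  0.0622] rel press -0.1961 0.0002 F [-0.26  0.07  0.12] gap 0.587
shift cm [ 0.61  0.22 -0.02] rot [-0.001 -0.    -0.003]
```

View pics/w3.png

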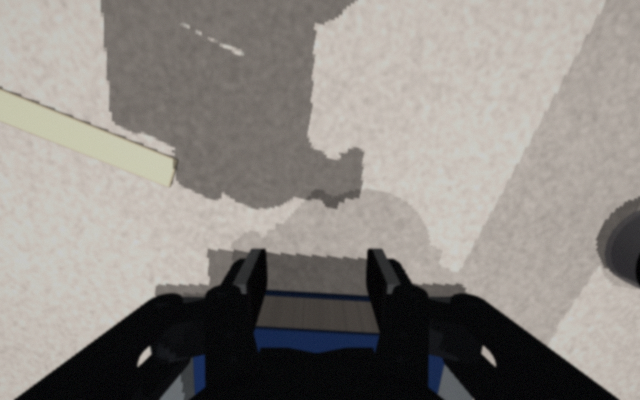

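```bash
python3 - <<'E'
from h import *
d=snap("wrist");P=cloud(d);s=manip.sense();T=R.from_quat(s["tool_rot"]).as_matrix()
Q=(P-s["tcp_pos"])@T*1000
for u in (250,258,263,370,380):
  print(u,[(v,*Q[v,u].round(0).astype(int)) for v in range(240,310,5)])
Z=d["depth"];print(Z[200:320:10,320].round(3))
E
```

```text
250 [(240, np.int64(16), np.int64(60), np.int64(-49)), (245, np.int64(21), np.int64(61), np.int64(-50)), (250, np.int64(-12), np.int64(-24), np.int64(-30)), (255, np.int64(-13), np.int64(-31), np.int64(-29)), (260, np.int64(-12), np.int64(-35), np.int64(-28)), (265, np.int64(-12), np.int64(-40), np.int64(-27)), (270, np.int64(-12), np.int64(-44), np.int64(-26)), (275, np.int64(-13), np.int64(-49), np.int64(-25)), (280, np.int64(-12), np.int64(-52), np.int64(-24)), (285, np.int64(-12), np.int64(-55), np.int64(-24)), (290, np.int64(-10), np.int64(-55), np.int64(-24)), (295, np.int64(-9), np.int64(-57), np.int64(-23)), (300, np.int64(-6), np.int64(-56), np.int64(-24)), (305, np.int64(-3), np.int64(-55), np.int64(-24))]
258 [(240, np.int64(17), np.int64(61), np.int64(-43)), (245, np.int64(21), np.int64(61), np.int64(-43)), (250, np.int64(-12), np.int64(-24), np.int64(-26)), (255, np.int64(-13), np.int64(-30), np.int64(-25)), (260, np.int64(-12), np.int64(-35), np.int64(-24)), (265, np.int64(-13), np.int64(-41), np.int64(-23)), (270, np.int64(-10), np.int64(-39), np.int64(-24)), (275, np.
[... 1842 characters left out ...]
1), np.int64(51)), (250, np.int64(-12), np.int64(-24), np.int64(32)), (255, np.int64(-13), np.int64(-30), np.int64(30)), (260, np.int64(-13), np.int64(-35), np.int64(29)), (265, np.int64(-13), np.int64(-41), np.int64(28)), (270, np.int64(-12), np.int64(-44), np.int64(28)), (275, np.int64(-12), np.int64(-47), np.int64(27)), (280, np.int64(-11), np.int64(-50), np.int64(27)), (285, np.int64(-10), np.int64(-52), np.int64(26)), (290, np.int64(-8), np.int64(-52), np.int64(26)), (295, np.int64(-6), np.int64(-52), np.int64(26)), (300, np.int64(-4), np.int64(-53), np.int64(26)), (305, np.int64(-2), np.int64(-54), np.int64(26))]
[0.227 0.228 0.23  0.232 0.233 0.237 0.24  0.241 0.244 0.246 0.21  0.199]
```

Depth shows the real fingertips standing about 23 mm behind the reported TCP at 5 cm opening, where I expected them ahead of it. The palm at about 90 mm behind agrees. So the finger geometry is about 34 mm off the nominal, and I'll use the measured values. Next I descend 38 mm at 5 cm opening and push.

```bash
python3 -m handwheel '[0,1.3,0,0,0,0,5, 0,2.6,0,0,0,0,5, 0,3.8,0,0,0,0,5, 0,3.8,0,0,0,0,5, 0.5,3.8,0,0,0,0,5, 1,3.8,0,0,0,0,5, 1.4,3.8,0,0,0,0,5, 1.8,3.8,0,0,0,0,5]'
python3 - <<'E'
from h import *
goto(-.116,0,.024)
d=snap("wrist");P=cloud(d);cv2.imwrite("pics/w4.png",d["frame"][:,:,::-1])
for v in range(220,300,8):print(v,P[v,262].round(3),P[v,320].round(3))
E
```

```text
t: 5.2
tcp_pos: [0.4335, 0.0012, 0.0248]
tool_rot: [0.704, 0.069, -0.068, -0.703]
force: [0.3, -0.1, -0.0]
finger_gap: 0.59
t 5.2 q [-0.26  0.66  2.06  0.    0.43 -2.02] tcp [0.4335 0.0012 0.0248] rel press -0.1739 -0.0009 F [ 0.31 -0.15 -0.02] gap 0.59
shift cm [5.79 0.09 0.08] rot [0.001 0.001 0.002]
220 [ 0.43  -0.033  0.001] [0.422 0.002 0.002]
228 [ 0.435 -0.032  0.001] [0.428 0.003 0.001]
236 [ 0.441 -0.032  0.   ] [0.433 0.005 0.001]
244 [ 0.447 -0.031 -0.001] [0.439 0.006 0.   ]
252 [ 0.427 -0.025  0.051] [ 0.445  0.007 -0.   ]
260 [ 0.43  -0.024  0.055] [0.45  0.008 0.001]
268 [ 0.433 -0.023  0.056] [0.455 0.009 0.001]
276 [ 0.436 -0.023  0.057] [0.461 0.01  0.001]
284 [ 0.44  -0.022  0.058] [0.467 0.011 0.002]
292 [ 0.443 -0.021  0.059] [0.473 0.013 0.   ]
```

View pics/w4.png

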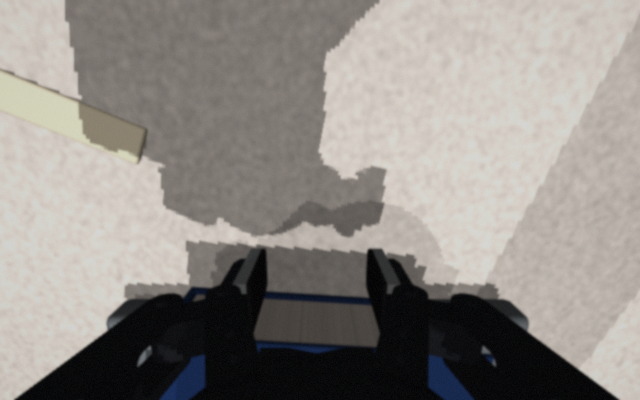

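```bash
python3 -m handwheel '[0.4,0,0.08,0,0,0,5, 0.8,0,0.08,0,0,0,5, 1.2,0,0.08,0,0,0,5, 1.6,0,0.08,0,0,0,5, 2,0,0.08,0,0,0,5, 2.4,0,0.08,0,0,0,5, 2.8,0,0.08,0,0,0,5, 3.2,0,0.08,0,0,0,5, 3.6,0,0.08,0,0,0,5, 4,0,0.08,0,0,0,5]'
python3 - <<'E'
from h import *
goto(-.116,0,.024)
d=snap("wrist");cv2.imwrite("pics/w5.png",d["frame"][:,:,::-1])
E
```

```text
t: 6.08
tcp_pos: [0.4684, 0.0102, 0.0239]
tool_rot: [-0.703, -0.066, 0.071, 0.704]
force: [-4.8, -2.8, 3.3]
finger_gap: 0.586
t 6.08 q [-0.22  0.68  1.96 -0.    0.51 -1.98] tcp [0.4684 0.0102 0.0239] rel press -0.1379 0.0012 F [-5.29 -1.77  3.33] gap 0.586
shift cm [ 2.19 -0.02 -0.12] rot [-0.002  0.    -0.006]
```

View pics/w5.png

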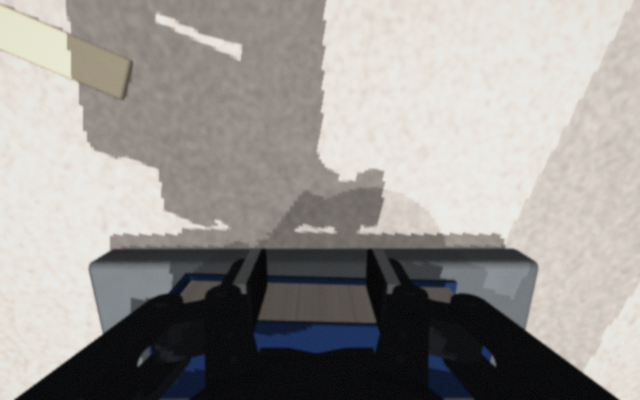

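```bash
python3 -m handwheel '[0.3,0,0,0,0,0,5, 0.6,0,0,0,0,0,5, 0.9,0,0,0,0,0,5, 1.1,0,0,0,0,0,5, 1.3,0,0,0,0,0,5, 1.4,0,0,0,0,0,5, 1.5,0,0,0,0,0,5, 1.6,0,0,0,0,0,5]'
python3 -c "from h import *;goto(-.116,0,.024)"
python3 -m handwheel '[0.08,0,0,0,0,0,5, 0.16,0,0,0,0,0,5, 0.24,0,0,0,0,0,5]'
python3 -c "from h import *;goto(-.116,0,.024)"
```

```text
t: 6.8
tcp_pos: [0.4866, 0.013, 0.0239]
tool_rot: [-0.704, -0.068, 0.069, 0.704]
force: [-3.2, -1.0, -1.4]
finger_gap: 0.587
t 6.8 q [-0.2   0.68  1.92 -0.    0.54 -1.97] tcp [0.4866 0.013  0.0239] rel press -0.1196 0.0005 F [-3.37 -0.33 -1.37] gap 0.587
shift cm [ 0.36 -0.01 -0.05] rot [-0.     0.001 -0.001]
t: 7.05
tcp_pos: [0.4891, 0.0134, 0.0241]
tool_rot: [-0.704, -0.068, 0.069, 0.704]
force: [-4.0, -0.4, -1.9]
finger_gap: 0.587
t 7.05 q [-0.2   0.69  1.91 -0.    0.54 -1.97] tcp [0.4891 0.0134 0.0241] rel press -0.117 0.0004 F [-3.96  0.38 -1.9 ] gap 0.587
shift cm [ 0.1   0.01 -0.04] rot [-0.     0.001 -0.   ]
```

```bash
python3 -m handwheel '[0.06,0,0,0,0,0,5, 0.12,0,0,0,0,0,5]'
python3 -m handwheel '[0.06,0,0,0,0,0,5, 0.12,0,0,0,0,0,5]'
python3 -c "from h import *;goto(-.116,0,.024)"
```

```text
t: 7.22
tcp_pos: [0.4904, 0.0136, 0.0241]
tool_rot: [-0.704, -0.069, 0.069, 0.704]
force: [-3.3, -0.6, -2.0]
finger_gap: 0.584
t: 7.38
tcp_pos: [0.4909, 0.0137, 0.0241]
tool_rot: [-0.704, -0.068, 0.069, 0.704]
force: [-5.6, -3.5, 0.2]
finger_gap: 0.586
t 7.38 q [-0.2   0.69  1.91 -0.    0.55 -1.96] tcp [0.4909 0.0137 0.0241] rel press -0.1151 0.0003 F [-6.13 -2.35  0.2 ] gap 0.586
shift cm [-0.09  0.01 -0.03] rot [-0.     0.001 -0.001]
```

```bash
python3 -m handwheel '[0.05,0,0,0,0,0,5]'
python3 -m handwheel '[0.05,0,0,0,0,0,5]'
python3 -c "from h import *;goto(-.116,0,.024)"
python3 -m handwheel '[0.05,0,0,0,0,0,5]'
python3 -c "from h import *;goto(-.116,0,.024)"
```

```text
t: 7.47
tcp_pos: [0.4909, 0.0137, 0.0241]
tool_rot: [-0.704, -0.068, 0.07, 0.704]
force: [-6.8, -3.5, 1.6]
finger_gap: 0.582
t: 7.55
tcp_pos: [0.4908, 0.0137, 0.0241]
tool_rot: [-0.704, -0.067, 0.07, 0.704]
force: [-7.6, -4.3, 2.0]
finger_gap: 0.584
t 7.55 q [-0.2   0.69  1.91 -0.    0.55 -1.96] tcp [0.4908 0.0137 0.0241] rel press -0.1153 0.0004 F [-8.31 -2.74  2.04] gap 0.584
shift cm [-0.07  0.01 -0.04] rot [-0.001  0.001 -0.004]
t: 7.63
tcp_pos: [0.4908, 0.0137, 0.0241]
tool_rot: [-0.704, -0.067, 0.07, 0.704]
force: [-7.8, -4.3, 1.6]
finger_gap: 0.587
t 7.63 q [-0.2   0.69  1.91 -0.    0.55 -1.96] tcp [0.4908 0.0137 0.0241] rel press -0.1153 0.0004 F [-8.47 -2.71  1.58] gap 0.587
shift cm [-0.07  0.01 -0.04] rot [-0.001  0.001 -0.005]
```

```bash
python3 -m handwheel '[0.08,0,0,0,0,0,5, 0.16,0,0,0,0,0,5]'
python3 - <<'E'
from h import *
goto(-.116,0,.024)
d=snap("scene");P=cloud(d);crop(d,265,170,375,290,5,"s6.png")
d=snap("wrist");cv2.imwrite("pics/w6.png",d["frame"][:,:,::-1])
E
```

```text
t: 7.8
tcp_pos: [0.4906, 0.014, 0.024]
tool_rot: [-0.703, -0.066, 0.072, 0.704]
force: [-11.0, -5.9, 4.8]
finger_gap: 0.582
t 7.8 q [-0.2   0.69  1.9  -0.    0.56 -1.96] tcp [0.4906 0.014  0.024 ] rel press -0.1154 0.0007 F [-11.95  -3.65   4.84] gap 0.582
shift cm [-0.06  0.   -0.07] rot [-0.002  0.001 -0.008]
```

View pics/s6.png

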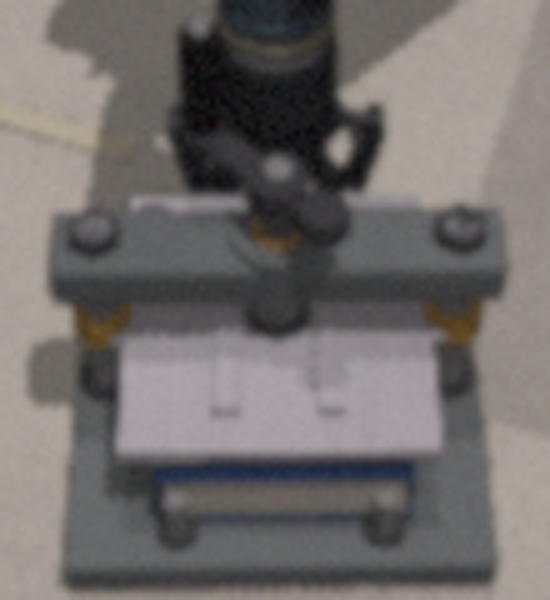

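View pics/w6.png

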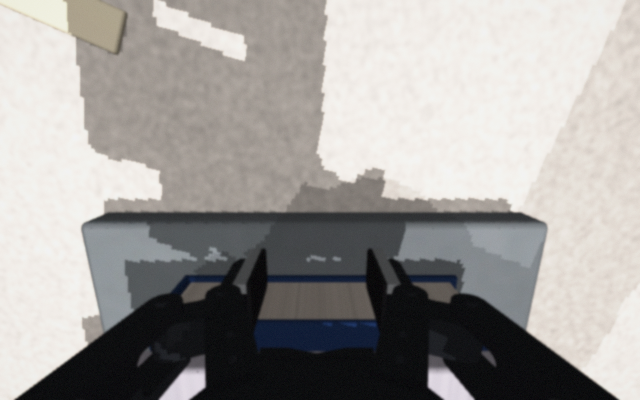

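Blue is home: its rear edge is parallel to and touching both pins (crop (178,500) and (387,500)), and the tool stalled at a 12 N push. Now I back off, rise and go above the sleeve.

```bash
python3 -m handwheel '[-0.5,0,0,0,0,0,5, -1.5,0,0,0,0,0,5, -3.5,0,0,0,0,0,6, -4,-3,0,0,0,0,8.5, -4,-7,0,0,0,0,8.5, -4,-11,0,0,0,0,8.5, -4,-15,0,0,0,0,8.5, -4,-19,0,0,0,0,8.5, -4,-23,0,0,0,0,8.5, -4,-27,0,0,0,0,8.5]'
python3 - <<'E'
from h import *
goto(-.0438,-.0413,.29)
d=snap("top");P=cloud(d);crop(d,235,120,370,245,4.5,"t7.png")
f=P.reshape(-1,3);v,u=np.mgrid[0:400,0:640];roi=((u>300)&(u<335)&(v>165)&(v<200)).ravel()
q=f[roi&(f[:,2]>.262)&(f[:,2]<.30)];print(len(q),q.mean(0))
E
```

```text
t: 8.73
tcp_pos: [0.456, 0.0066, 0.2971]
tool_rot: [0.704, 0.07, -0.067, -0.703]
force: [1.1, -1.1, -0.6]
finger_gap: 0.995
t 8.73 q [-0.23  0.19  1.73  0.    1.21 -2.  ] tcp [0.456  0.0066 0.2971] rel press -0.1508 0.0002 F [ 0.89 -1.25 -0.62] gap 0.995
shift cm [10.69  0.76 -4.15] rot [0.001 0.    0.005]
85 [ 0.56886926 -0.01364078  0.27996466]
```

View pics/t7.png

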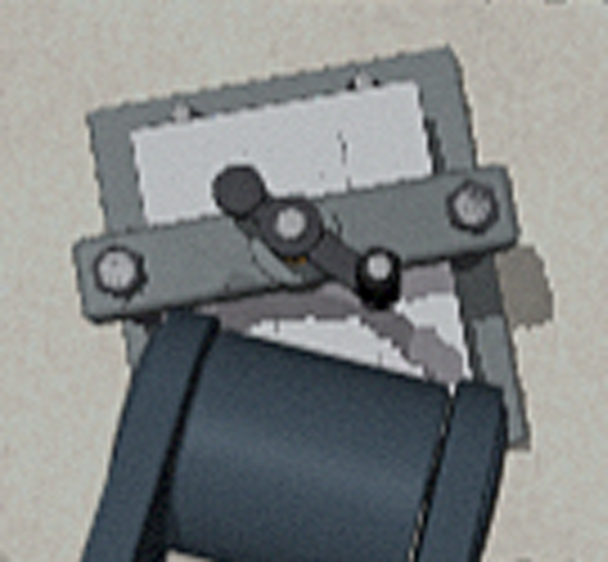

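```bash
python3 -m handwheel '[3,0,-1.5,0,0,0,8.5, 6,0,-3,0,0,0,8.5, 9,0,-4.15,0,0,0,8.5, 10.7,0,-4.15,0,0,0,8.5, 10.7,1,-4.15,0,0,0.004,8.5, 10.7,1,-4.15,0,0,0.004,8.5]'
python3 - <<'E'
from h import *
goto(-.0438,-.0413,.219)
d=snap("wrist");P=cloud(d);cv2.imwrite("pics/w8.png",d["frame"][:,:,::-1])
E
```

```text
t: 9.28
tcp_pos: [0.5679, -0.0133, 0.282]
tool_rot: [-0.704, -0.066, 0.071, 0.704]
force: [0.1, 0.0, -1.5]
finger_gap: 0.994
t 9.28 q [-0.22  0.38  1.49 -0.    1.27 -1.98] tcp [ 0.5679 -0.0133  0.282 ] rel press -0.0448 -0.0409 F [ 0.06  0.03 -1.53] gap 0.994
shift cm [ 0.14  6.3  -0.05] rot [-0.001  0.001 -0.006]
```

View pics/w8.png

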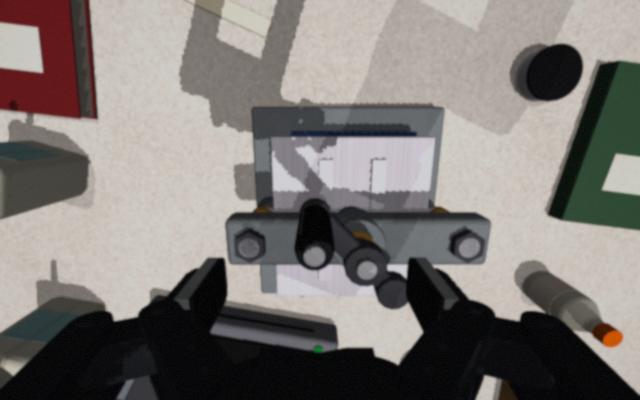

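The wrist view shows only a thin blue strip at row 133, parallel to the plate edge, so the volume is home and square. The sleeve top at (314,255) is centred between the pads. I descend and grip.

```bash
python3 -m handwheel '[0.1,1.5,0,0,0,-0.004,8.5, 0.1,3,0,0,0,-0.004,8.5, 0.1,4.5,0,0,0,-0.004,8.5, 0.1,6,0,0,0,-0.004,8.5, 0.1,6.3,0,0,0,-0.004,8.5, 0.1,6.3,0,0,0,-0.004,8.5]'
python3 -m handwheel '[0,0,0,0,0,0,5, 0,0,0,0,0,0,3, 0,0,0,0,0,0,1.5, 0,0,0,0,0,0,1.5, 0,0,0,0,0,0,1.5, 0,0,0,0,0,0,1.5]' 50
python3 - <<'E'
from h import *
goto(-.0438,-.0413,.219)
d=snap("wrist");P=cloud(d);cv2.imwrite("pics/w9.png",d["frame"][:,:,::-1])
d=snap("scene");crop(d,250,130,370,260,4.5,"s9.png")
E
```

```text
t: 9.83
tcp_pos: [0.5672, -0.0129, 0.2203]
tool_rot: [-0.703, -0.068, 0.07, 0.704]
force: [-0.6, -0.4, 0.7]
finger_gap: 0.993
t: 10.33
tcp_pos: [0.5695, -0.014, 0.222]
tool_rot: [0.704, 0.069, -0.068, -0.703]
force: [-1.7, -1.5, 3.6]
finger_gap: 0.269
t 10.33 q [-0.22  0.45  1.57 -0.    1.12 -1.98] tcp [ 0.5695 -0.014   0.222 ] rel press -0.0433 -0.042 F [-1.93 -1.16  3.61] gap 0.269
shift cm [-0.05  0.3   0.07] rot [0.002 0.001 0.001]
```

View pics/w9.png

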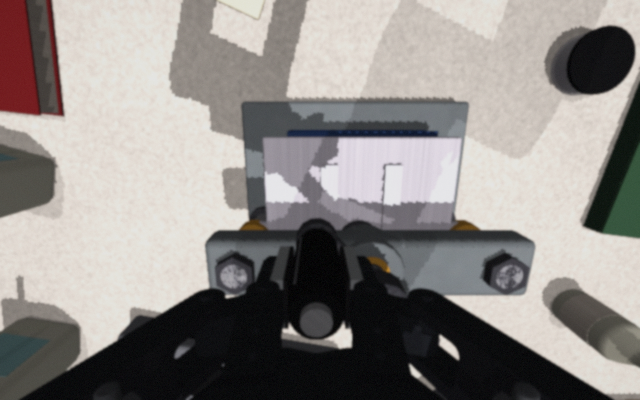

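View pics/s9.png

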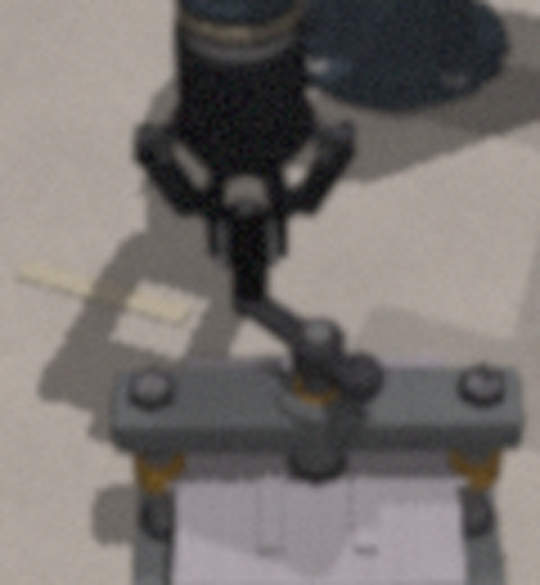

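```bash
cat >> h.py <<'E'
def arc(p0,angs):
    "rows: shift cm from crank angle p0 (deg), to each p0+a"
    f=lambda p:np.array([6*np.cos(np.deg2rad(p)),1.2*p/360,-6*np.sin(np.deg2rad(p))])
    print(", ".join("%.2f,%.2f,%.2f,0,0,0,1.5"%tuple(f(p0+a)-f(p0)) for a in angs))
def st():
    s=manip.sense();X,Z=frame();r=s["tcp_pos"]-C;x,y=r@X,r@Z;ph=np.arctan2(-y,x)
    F=s["force"];fx,fy=F@X,F@Z;t=np.array([-np.sin(ph),-np.cos(ph)]);rd=np.array([np.cos(ph),-np.sin(ph)])
    print("t %.2f phi %.1f r %.4f z %.4f  Ftan %.2f Frad %.2f Fz %.2f gap %.3f"%(s["t"],np.rad2deg(ph)%360,np.hypot(x,y),s["tcp_pos"][2],fx*t[0]+fy*t[1],fx*rd[0]+fy*rd[1],F[2],s["finger_gap"]))
E
python3 -c "
from h import *
st();arc(136,[1,3,6,10,15,20,25,30,35,40])"
```

```text
t 10.43 phi 135.9 r 0.0603 z 0.2220  Ftan -0.09 Frad 2.81 Fz 4.64 gap 0.268
-0.07,0.00,0.08,0,0,0,1.5, -0.21,0.01,0.23,0,0,0,1.5, -0.41,0.02,0.47,0,0,0,1.5, -0.66,0.03,0.81,0,0,0,1.5, -0.93,0.05,1.26,0,0,0,1.5, -1.17,0.07,1.73,0,0,0,1.5, -1.36,0.08,2.21,0,0,0,1.5, -1.51,0.10,2.72,0,0,0,1.5, -1.61,0.12,3.23,0,0,0,1.5, -1.67,0.13,3.75,0,0,0,1.5
```

```bash
python3 -m handwheel '[-0.07,0,0.08,0,0,0,1.5, -0.21,0.01,0.23,0,0,0,1.5, -0.41,0.02,0.47,0,0,0,1.5, -0.66,0.03,0.81,0,0,0,1.5, -0.93,0.05,1.26,0,0,0,1.5, -1.17,0.07,1.73,0,0,0,1.5, -1.36,0.08,2.21,0,0,0,1.5, -1.51,0.10,2.72,0,0,0,1.5, -1.61,0.12,3.23,0,0,0,1.5, -1.67,0.13,3.75,0,0,0,1.5]' 70
python3 -c "
from h import *
st();arc(176,[5,10,15,20,25,30,35,40,45,50])"
```

```text
t: 11.27
tcp_pos: [0.5464, 0.0179, 0.2207]
tool_rot: [0.706, 0.069, -0.068, -0.702]
force: [-0.2, -8.6, 5.2]
finger_gap: 0.26
t 11.27 phi 174.1 r 0.0602 z 0.2207  Ftan -8.12 Frad 2.71 Fz 5.21 gap 0.260
-0.01,0.02,0.52,0,0,0,1.5, 0.02,0.03,1.05,0,0,0,1.5, 0.10,0.05,1.56,0,0,0,1.5, 0.22,0.07,2.07,0,0,0,1.5, 0.38,0.08,2.57,0,0,0,1.5, 0.59,0.10,3.05,0,0,0,1.5, 0.84,0.12,3.51,0,0,0,1.5, 1.13,0.13,3.95,0,0,0,1.5, 1.46,0.15,4.35,0,0,0,1.5, 1.82,0.17,4.73,0,0,0,1.5
```

```bash
python3 -m handwheel '[-0.01,0.02,0.52,0,0,0,1.5, 0.02,0.03,1.05,0,0,0,1.5, 0.10,0.05,1.56,0,0,0,1.5, 0.22,0.07,2.07,0,0,0,1.5, 0.38,0.08,2.57,0,0,0,1.5, 0.59,0.10,3.05,0,0,0,1.5, 0.84,0.12,3.51,0,0,0,1.5, 1.13,0.13,3.95,0,0,0,1.5, 1.46,0.15,4.35,0,0,0,1.5, 1.82,0.17,4.73,0,0,0,1.5]'
python3 -c "
from h import *
st();arc(226,[6,12,18,24,30,36,42,48,54,60])"
```

```text
t: 12.1
tcp_pos: [0.5538, 0.0685, 0.219]
tool_rot: [0.705, 0.068, -0.069, -0.702]
force: [-2.5, -7.3, 7.5]
finger_gap: 0.262
t 12.10 phi 224.4 r 0.0601 z 0.2190  Ftan -7.52 Frad -1.90 Fz 7.55 gap 0.262
0.47,0.02,0.41,0,0,0,1.5, 0.99,0.04,0.77,0,0,0,1.5, 1.54,0.06,1.08,0,0,0,1.5, 2.12,0.08,1.32,0,0,0,1.5, 2.72,0.10,1.51,0,0,0,1.5, 3.33,0.12,1.63,0,0,0,1.5, 3.96,0.14,1.68,0,0,0,1.5, 4.59,0.16,1.67,0,0,0,1.5, 5.21,0.18,1.59,0,0,0,1.5, 5.82,0.20,1.45,0,0,0,1.5
```

```bash
python3 -m handwheel '[0.47,0.02,0.41,0,0,0,1.5, 0.99,0.04,0.77,0,0,0,1.5, 1.54,0.06,1.08,0,0,0,1.5, 2.12,0.08,1.32,0,0,0,1.5, 2.72,0.10,1.51,0,0,0,1.5, 3.33,0.12,1.63,0,0,0,1.5, 3.96,0.14,1.68,0,0,0,1.5, 4.59,0.16,1.67,0,0,0,1.5, 5.21,0.18,1.59,0,0,0,1.5, 5.82,0.20,1.45,0,0,0,1.5]'
python3 -c "
from h import *
st();arc(286,[6,12,18,24,30,36,42,48,54,60])"
```

```text
t: 12.93
tcp_pos: [0.6059, 0.0953, 0.217]
tool_rot: [0.704, 0.067, -0.071, -0.704]
force: [-7.3, -2.9, 9.9]
finger_gap: 0.264
t 12.93 phi 282.9 r 0.0598 z 0.2170  Ftan -7.24 Frad -3.18 Fz 9.90 gap 0.264
0.59,0.02,-0.20,0,0,0,1.5, 1.16,0.04,-0.47,0,0,0,1.5, 1.70,0.06,-0.79,0,0,0,1.5, 2.20,0.08,-1.17,0,0,0,1.5, 2.66,0.10,-1.60,0,0,0,1.5, 3.07,0.12,-2.07,0,0,0,1.5, 3.43,0.14,-2.59,0,0,0,1.5, 3.74,0.16,-3.14,0,0,0,1.5, 3.98,0.18,-3.72,0,0,0,1.5, 4.17,0.20,-4.32,0,0,0,1.5
```

```bash
python3 -m handwheel '[0.59,0,-0.20,0,0,0,1.5, 1.16,0,-0.47,0,0,0,1.5, 1.70,0,-0.79,0,0,0,1.5, 2.20,0,-1.17,0,0,0,1.5, 2.66,0.0,-1.60,0,0,0,1.5, 3.07,0.02,-2.07,0,0,0,1.5, 3.43,0.04,-2.59,0,0,0,1.5, 3.74,0.06,-3.14,0,0,0,1.5, 3.98,0.08,-3.72,0,0,0,1.5, 4.17,0.10,-4.32,0,0,0,1.5]'
python3 -c "
from h import *
st();arc(346,[6,12,18,24,30,36,42,48,54,60])"
```

```text
t: 13.77
tcp_pos: [0.6559, 0.0649, 0.2152]
tool_rot: [-0.701, -0.068, 0.07, 0.706]
force: [-3.3, 6.8, 4.9]
finger_gap: 0.264
t 13.77 phi 341.5 r 0.0597 z 0.2152  Ftan -7.56 Frad 0.53 Fz 4.88 gap 0.264
0.12,0.02,-0.62,0,0,0,1.5, 0.17,0.04,-1.24,0,0,0,1.5, 0.16,0.06,-1.87,0,0,0,1.5, 0.09,0.08,-2.49,0,0,0,1.5, -0.05,0.10,-3.11,0,0,0,1.5, -0.26,0.12,-3.70,0,0,0,1.5, -0.52,0.14,-4.27,0,0,0,1.5, -0.85,0.16,-4.81,0,0,0,1.5, -1.23,0.18,-5.31,0,0,0,1.5, -1.65,0.20,-5.77,0,0,0,1.5
```

```bash
python3 -m handwheel '[0.12,0.02,-0.62,0,0,0,1.5, 0.17,0.04,-1.24,0,0,0,1.5, 0.16,0.06,-1.87,0,0,0,1.5, 0.09,0.08,-2.49,0,0,0,1.5, -0.05,0.10,-3.11,0,0,0,1.5, -0.26,0.12,-3.70,0,0,0,1.5, -0.52,0.14,-4.27,0,0,0,1.5, -0.85,0.16,-4.81,0,0,0,1.5, -1.23,0.18,-5.31,0,0,0,1.5, -1.65,0.20,-5.77,0,0,0,1.5]'
python3 -c "
from h import *
st();arc(46,[4,8,12,16,20,24,28,32,36,40])"
```

```text
t: 14.6
tcp_pos: [0.6554, 0.0045, 0.2133]
tool_rot: [-0.702, -0.071, 0.066, 0.705]
force: [5.7, 5.4, -0.2]
finger_gap: 0.263
t 14.60 phi 42.2 r 0.0600 z 0.2133  Ftan -7.60 Frad 2.13 Fz -0.18 gap 0.263
-0.31,0.01,-0.28,0,0,0,1.5, -0.64,0.03,-0.54,0,0,0,1.5, -0.99,0.04,-0.77,0,0,0,1.5, -1.35,0.05,-0.98,0,0,0,1.5, -1.73,0.07,-1.17,0,0,0,1.5, -2.12,0.08,-1.32,0,0,0,1.5, -2.51,0.09,-1.45,0,0,0,1.5, -2.92,0.11,-1.55,0,0,0,1.5, -3.33,0.12,-1.63,0,0,0,1.5, -3.75,0.13,-1.67,0,0,0,1.5
```

```bash
python3 -m handwheel '[-0.31,0.01,-0.28,0,0,0,1.5, -0.64,0.03,-0.54,0,0,0,1.5, -0.99,0.04,-0.77,0,0,0,1.5, -1.35,0.05,-0.98,0,0,0,1.5, -1.73,0.07,-1.17,0,0,0,1.5, -2.12,0.08,-1.32,0,0,0,1.5, -2.51,0.09,-1.45,0,0,0,1.5, -2.92,0.11,-1.55,0,0,0,1.5, -3.33,0.12,-1.63,0,0,0,1.5, -3.75,0.13,-1.67,0,0,0,1.5]'
python3 -c "
from h import *
st();arc(86,[4,8,12,16,20,24,28,32,36,40])"
```

```text
t: 15.43
tcp_pos: [0.6234, -0.0215, 0.212]
tool_rot: [-0.704, -0.072, 0.065, 0.704]
force: [9.5, -0.2, -3.2]
finger_gap: 0.264
t 15.43 phi 82.3 r 0.0602 z 0.2120  Ftan -8.92 Frad 3.20 Fz -3.25 gap 0.264
-0.42,0.01,-0.01,0,0,0,1.5, -0.84,0.03,0.00,0,0,0,1.5, -1.25,0.04,0.04,0,0,0,1.5, -1.67,0.05,0.12,0,0,0,1.5, -2.07,0.07,0.22,0,0,0,1.5, -2.47,0.08,0.35,0,0,0,1.5, -2.86,0.09,0.50,0,0,0,1.5, -3.24,0.11,0.69,0,0,0,1.5, -3.60,0.12,0.90,0,0,0,1.5, -3.95,0.13,1.13,0,0,0,1.5
```

```bash
python3 -m handwheel '[-0.42,0.01,-0.01,0,0,0,1.5, -0.84,0.03,0.00,0,0,0,1.5, -1.25,0.04,0.04,0,0,0,1.5, -1.67,0.05,0.12,0,0,0,1.5, -2.07,0.07,0.22,0,0,0,1.5]'
python3 -c "
from h import *
st();arc(106,[4,8,12,16,20,24,28,32,36,40])"
```

```text
t: 15.85
tcp_pos: [0.6032, -0.0247, 0.2114]
tool_rot: [0.705, 0.072, -0.065, -0.703]
force: [9.2, -2.8, -2.9]
finger_gap: 0.26
t 15.85 phi 101.9 r 0.0602 z 0.2114  Ftan -9.22 Frad 2.67 Fz -2.90 gap 0.260
-0.40,0.01,0.13,0,0,0,1.5, -0.79,0.03,0.29,0,0,0,1.5, -1.16,0.04,0.47,0,0,0,1.5, -1.53,0.05,0.68,0,0,0,1.5, -1.87,0.07,0.91,0,0,0,1.5, -2.20,0.08,1.17,0,0,0,1.5, -2.51,0.09,1.45,0,0,0,1.5, -2.81,0.11,1.75,0,0,0,1.5, -3.07,0.12,2.07,0,0,0,1.5, -3.32,0.13,2.41,0,0,0,1.5
```

```bash
python3 -m handwheel '[-0.40,0.01,0.13,0,0,0,1.5, -0.79,0.03,0.29,0,0,0,1.5, -1.16,0.04,0.47,0,0,0,1.5, -1.53,0.05,0.68,0,0,0,1.5, -1.87,0.07,0.91,0,0,0,1.5]'
python3 -c "
from h import *
st();arc(126,[4,8,12,16,20,24,28,32,36,40])"
```

```text
t: 16.27
tcp_pos: [0.583, -0.0209, 0.2108]
tool_rot: [0.706, 0.072, -0.065, -0.702]
force: [8.3, -6.7, -3.7]
finger_gap: 0.263
t 16.27 phi 121.6 r 0.0602 z 0.2108  Ftan -10.07 Frad 3.35 Fz -3.73 gap 0.263
-0.33,0.01,0.26,0,0,0,1.5, -0.64,0.03,0.54,0,0,0,1.5, -0.93,0.04,0.84,0,0,0,1.5, -1.20,0.05,1.16,0,0,0,1.5, -1.45,0.07,1.50,0,0,0,1.5, -1.67,0.08,1.85,0,0,0,1.5, -1.87,0.09,2.22,0,0,0,1.5, -2.04,0.11,2.61,0,0,0,1.5, -2.18,0.12,3.00,0,0,0,1.5, -2.30,0.13,3.40,0,0,0,1.5
```

```bash
python3 -m handwheel '[-0.33,0.01,0.26,0,0,0,1.5, -0.64,0.03,0.54,0,0,0,1.5, -0.93,0.04,0.84,0,0,0,1.5, -1.20,0.05,1.16,0,0,0,1.5, -1.45,0.07,1.50,0,0,0,1.5]'
python3 -c "
from h import *
st();arc(146,[4,8,12,16,20,24,28,32,36,40])"
```

```text
t: 16.68
tcp_pos: [0.5649, -0.0102, 0.2101]
tool_rot: [0.706, 0.071, -0.066, -0.701]
force: [5.5, -11.0, -2.3]
finger_gap: 0.263
t 16.68 phi 141.7 r 0.0602 z 0.2101  Ftan -11.33 Frad 4.82 Fz -2.29 gap 0.263
-0.22,0.01,0.36,0,0,0,1.5, -0.42,0.03,0.72,0,0,0,1.5, -0.59,0.04,1.11,0,0,0,1.5, -0.73,0.05,1.50,0,0,0,1.5, -0.85,0.07,1.90,0,0,0,1.5, -0.93,0.08,2.31,0,0,0,1.5, -0.99,0.09,2.73,0,0,0,1.5, -1.02,0.11,3.15,0,0,0,1.5, -1.02,0.12,3.56,0,0,0,1.5, -0.99,0.13,3.98,0,0,0,1.5
```

```bash
python3 -m handwheel '[-0.22,0.01,0.36,0,0,0,1.5, -0.42,0.03,0.72,0,0,0,1.5, -0.59,0.04,1.11,0,0,0,1.5, -0.73,0.05,1.50,0,0,0,1.5, -0.85,0.07,1.90,0,0,0,1.5]'
python3 -c "
from h import *
st();arc(166,[3,6,9,12,15,18,21,24])"
```

```text
t: 17.1
tcp_pos: [0.5513, 0.0063, 0.2094]
tool_rot: [0.707, 0.07, -0.067, -0.701]
force: [3.0, -11.1, 1.0]
finger_gap: 0.262
t 17.10 phi 162.1 r 0.0602 z 0.2094  Ftan -11.15 Frad 2.73 Fz 1.04 gap 0.262
-0.07,0.01,0.31,0,0,0,1.5, -0.12,0.02,0.62,0,0,0,1.5, -0.16,0.03,0.93,0,0,0,1.5, -0.17,0.04,1.24,0,0,0,1.5, -0.18,0.05,1.56,0,0,0,1.5, -0.16,0.06,1.87,0,0,0,1.5, -0.13,0.07,2.18,0,0,0,1.5, -0.09,0.08,2.49,0,0,0,1.5
```

```bash
python3 -m handwheel '[-0.07,0.01,0.31,0,0,0,1.5, -0.12,0.02,0.62,0,0,0,1.5, -0.16,0.03,0.93,0,0,0,1.5]'
python3 -c "
from h import *
st();arc(175,[3,6,9,12,15,18,21,24])"
python3 -m handwheel '[-0.01,0.01,0.31,0,0,0,1.5, 0,0.02,0.63,0,0,0,1.5]'
python3 -c "
from h import *
st();arc(181,[3,6,9,12,15,18,21,24])"
```

```text
t: 17.35
tcp_pos: [0.5474, 0.0152, 0.2091]
tool_rot: [0.706, 0.07, -0.068, -0.701]
force: [0.8, -12.3, 1.9]
finger_gap: 0.264
t 17.35 phi 171.3 r 0.0602 z 0.2091  Ftan -11.90 Frad 3.40 Fz 1.93 gap 0.264
-0.02,0.01,0.31,0,0,0,1.5, -0.02,0.02,0.63,0,0,0,1.5, -0.01,0.03,0.94,0,0,0,1.5, 0.02,0.04,1.25,0,0,0,1.5, 0.07,0.05,1.56,0,0,0,1.5, 0.13,0.06,1.87,0,0,0,1.5, 0.21,0.07,2.18,0,0,0,1.5, 0.30,0.08,2.48,0,0,0,1.5
t: 17.52
tcp_pos: [0.5455, 0.0213, 0.2089]
tool_rot: [0.706, 0.069, -0.069, -0.701]
force: [-0.6, -13.6, 3.2]
finger_gap: 0.264
t 17.52 phi 177.4 r 0.0602 z 0.2089  Ftan -13.06 Frad 3.75 Fz 3.20 gap 0.264
0.01,0.01,0.31,0,0,0,1.5, 0.04,0.02,0.63,0,0,0,1.5, 0.09,0.03,0.94,0,0,0,1.5, 0.15,0.04,1.24,0,0,0,1.5, 0.23,0.05,1.55,0,0,0,1.5, 0.33,0.06,1.85,0,0,0,1.5, 0.44,0.07,2.14,0,0,0,1.5, 0.56,0.08,2.43,0,0,0,1.5
```

```bash
python3 -m handwheel '[0.01,0.01,0.31,0,0,0,1.5, 0.04,0.02,0.63,0,0,0,1.5, 0.09,0.03,0.94,0,0,0,1.5, 0.15,0.04,1.24,0,0,0,1.5, 0.23,0.05,1.55,0,0,0,1.5]'
python3 -c "
from h import *
st();arc(196,[3,6,9,12,15,18,21,24])"
```

```text
t: 17.93
tcp_pos: [0.5438, 0.037, 0.2083]
tool_rot: [0.706, 0.068, -0.069, -0.701]
force: [-2.9, -12.8, 3.7]
finger_gap: 0.261
t 17.93 phi 192.5 r 0.0602 z 0.2083  Ftan -12.89 Frad 2.56 Fz 3.73 gap 0.261
0.09,0.01,0.30,0,0,0,1.5, 0.20,0.02,0.59,0,0,0,1.5, 0.33,0.03,0.88,0,0,0,1.5, 0.47,0.04,1.16,0,0,0,1.5, 0.62,0.05,1.44,0,0,0,1.5, 0.79,0.06,1.70,0,0,0,1.5, 0.98,0.07,1.96,0,0,0,1.5, 1.17,0.08,2.20,0,0,0,1.5
```

```bash
python3 -m handwheel '[0.09,0.01,0.30,0,0,0,1.5, 0.20,0.02,0.59,0,0,0,1.5, 0.33,0.03,0.88,0,0,0,1.5]'
python3 -c "
from h import *
st();arc(205,[3,6,9,12,15,18,21,24])"
```

```text
t: 18.18
tcp_pos: [0.5448, 0.0464, 0.208]
tool_rot: [0.706, 0.068, -0.07, -0.701]
force: [-3.4, -13.3, 5.0]
finger_gap: 0.263
t 18.18 phi 201.5 r 0.0602 z 0.2080  Ftan -13.65 Frad 0.93 Fz 5.02 gap 0.263
0.14,0.01,0.28,0,0,0,1.5, 0.29,0.02,0.55,0,0,0,1.5, 0.46,0.03,0.82,0,0,0,1.5, 0.65,0.04,1.08,0,0,0,1.5, 0.84,0.05,1.32,0,0,0,1.5, 1.05,0.06,1.56,0,0,0,1.5, 1.27,0.07,1.78,0,0,0,1.5, 1.50,0.08,1.99,0,0,0,1.5
```

```bash
python3 -m handwheel '[0.14,0.01,0.28,0,0,0,1.5, 0.29,0.02,0.55,0,0,0,1.5]'
python3 -c "
from h import *
st()"
python3 -m handwheel '[0,0,0,0,0,0,1.5, 0,0,0,0,0,0,1.5, 0,0,0,0,0,0,1.5]'
python3 -c "
from h import *
st()"
python3 -m handwheel '[0,0,0,0,0,0,1.5, 0,0,0,0,0,0,1.5, 0,0,0,0,0,0,1.5]'
python3 -c "
from h import *
st();d=snap('wrist');cv2.imwrite('pics/w10.png',d['frame'][:,:,::-1]);st()"
```

```text
t: 18.35
tcp_pos: [0.5462, 0.0523, 0.2079]
tool_rot: [0.706, 0.068, -0.07, -0.701]
force: [-3.9, -12.5, 5.6]
finger_gap: 0.266
t 18.35 phi 207.3 r 0.0601 z 0.2079  Ftan -13.06 Frad 0.28 Fz 5.58 gap 0.266
t: 18.6
tcp_pos: [0.5464, 0.0528, 0.2078]
tool_rot: [0.706, 0.068, -0.07, -0.702]
force: [-3.4, -11.3, 5.7]
finger_gap: 0.264
t 18.60 phi 207.8 r 0.0602 z 0.2078  Ftan -11.77 Frad 0.03 Fz 5.74 gap 0.264
t: 18.85
tcp_pos: [0.5464, 0.0528, 0.2078]
tool_rot: [0.706, 0.068, -0.07, -0.702]
force: [-3.3, -11.3, 5.6]
finger_gap: 0.262
t 18.85 phi 207.8 r 0.0602 z 0.2078  Ftan -11.78 Frad -0.07 Fz 5.61 gap 0.262
t 18.90 phi 207.8 r 0.0602 z 0.2078  Ftan -11.13 Frad 0.61 Fz 4.30 gap 0.264
```

View pics/w10.png

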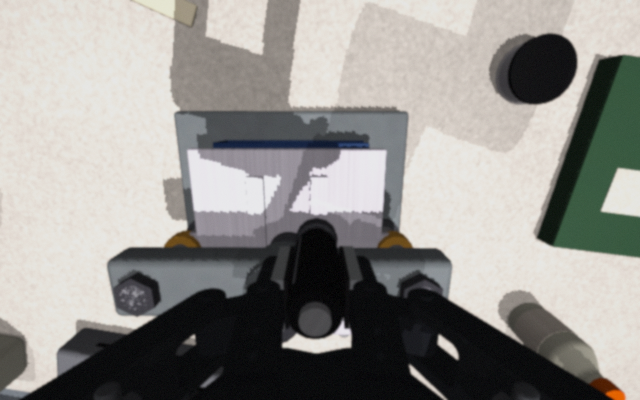

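```bash
python3 -m handwheel '[-0.04,0,-0.08,0,0,0,1.5, -0.08,0,-0.16,0,0,0,1.5, -0.08,0,-0.16,0,0,0,1.5]'
python3 -c "
from h import *
st()"
```

```text
t: 19.15
tcp_pos: [0.5464, 0.0527, 0.2079]
tool_rot: [0.705, 0.068, -0.069, -0.703]
force: [-2.1, -6.2, 4.2]
finger_gap: 0.267
t 19.15 phi 207.7 r 0.0601 z 0.2079  Ftan -6.51 Frad 0.29 Fz 4.21 gap 0.267
```

```bash
python3 -m handwheel '[-0.04,-0.05,-0.07,0,0,0,1.5, -0.07,-0.1,-0.13,0,0,0,1.5, -0.07,-0.1,-0.13,0,0,0,1.5]'
python3 -c "
from h import *
st()"
```

```text
t: 19.4
tcp_pos: [0.5463, 0.0527, 0.208]
tool_rot: [0.704, 0.068, -0.069, -0.704]
force: [1.6, -3.9, -1.4]
finger_gap: 0.262
t 19.40 phi 207.7 r 0.0602 z 0.2080  Ftan -3.33 Frad -2.65 Fz -1.41 gap 0.262
```

```bash
python3 -m handwheel '[0,0,0,0,0,0,3.5, 0,0,0,0,0,0,5.5, 0,0,0,0,0,0,7, 0,0,0,0,0,0,8.5, 0,0,0,0,0,0,8.5, 0,-1.5,0,0,0,0,8.5, 0,-4,0,0,0,0,8.5, 0,-7,0,0,0,0,8.5, 0,-10.5,0,0,0,0,8.5, 0,-14,0,0,0,0,8.5]'
python3 - <<'E'
from h import *
st();d=snap("wrist");cv2.imwrite("pics/w11.png",d["frame"][:,:,::-1])
d=snap("scene");crop(d,235,130,385,290,3.6,"s11.png")
E
```

```text
t: 20.23
tcp_pos: [0.5456, 0.0534, 0.3496]
tool_rot: [-0.703, -0.068, 0.069, 0.704]
force: [0.6, -0.3, 0.1]
finger_gap: 0.999
t 20.23 phi 208.1 r 0.0611 z 0.3496  Ftan -0.10 Frad -0.67 Fz 0.09 gap 0.999
```

View pics/w11.png

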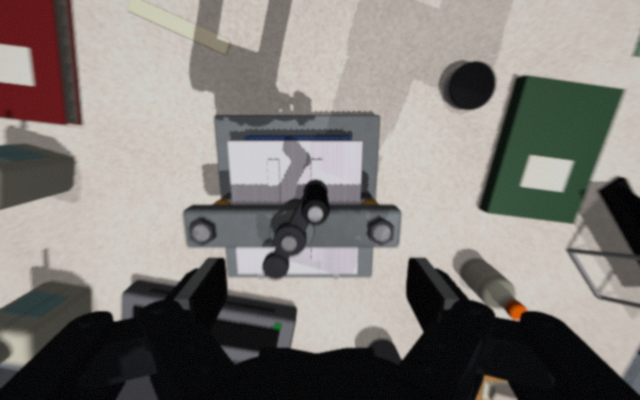

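View pics/s11.png

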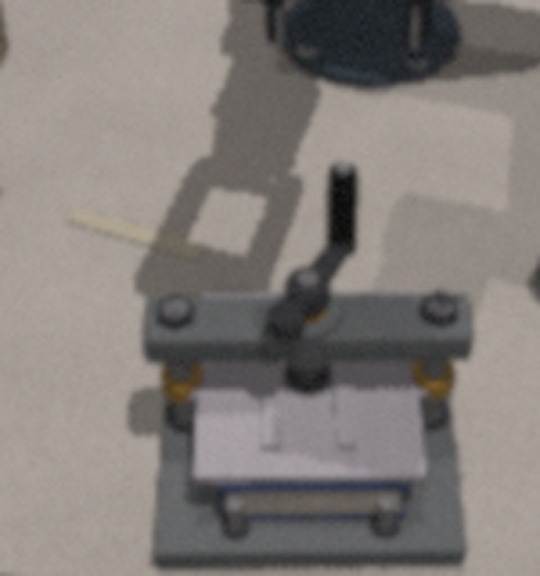

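```bash
python3 - <<'E'
from h import *
d=snap("wrist");P=cloud(d);X,Z=frame();r=P-C;x=r@X;y=r@Z;z=P[...,2]
m=(abs(x+.085)<.01)&(abs(y)<.06)&(z>.07)&(z<.11);print("plate top",np.median(z[m]),m.sum())
m=(z>.25)&(z<.29)&(np.hypot(x+.053,y-.028)<.025);print("sleeve",x[m].mean(),y[m].mean(),np.median(z[m]),np.rad2deg(np.arctan2(-y[m].mean(),x[m].mean()))%360)
c=d["frame"].astype(int);b=((c[...,2]-c[...,0])>25)&(abs(y)<.08)&(x<-.09)&(x>-.16)&(z>.05)
q=np.c_[x[b],y[b]]; 
for lo in(-.06,-.03,0,.03,.06):
  k=abs(q[:,1]-lo)<.015;print(lo,k.sum(),q[k,0].min().round(4) if k.any() else None)
print("vol z",np.median(z[b]),q[:,1].min(),q[:,1].max())
E
```

```text
plate top 0.08385337207973402 1296
sleeve -0.054717650104869606 0.029052006263707145 0.2663248588353192 207.96579773534378
-0.06 53 -0.1036
-0.03 62 -0.1036
0 63 -0.1036
0.03 65 -0.1219
0.06 66 -0.1037
vol z 0.07254326250308629 -0.0696663112930058 0.07756063371152536
```

```bash
python3 -c "
from station import manip
manip.sign_off()"
```

```text
the job is handed in; nothing more can be done
```

The blue volume is home and square against both stops, and the press is nipped. The job was handed in at about 20 s, with the gripper open and clear above the press.

- **Pushing home:** I slid the volume back with two fingers. The tool stalled at about 12 N, and the images showed the rear edge on both pins. The last depth check put the front edge at x ≈ -104 mm of the press, level across its width, and its y about +4 mm. One point in that check read -122 mm; I took it as a stray pixel and did not check it further.
- **Winding down:** I turned the crank about 432° clockwise, holding the sleeve the whole way. The pull rose from about 7.6 N turning free to about 13–13.7 N. That is a rise of about 5.5–6 N, or roughly 170–190 N of pressing. The readings scattered by about ±0.7 N.
- **Letting go:** I eased the load off first. The crank was still at 208° after release, and the plate rests on the volume (underside at 72.9 mm, volume top about 73 mm). The spindle went about 4 mm further down than the plate, which fits the spring pack giving.
- **Disagreement with the given data:** the real fingertips sat about 34 mm further back along the tool than stated. My first push therefore passed over the volume without touching it, and I went on with the measured offset.
- **Other things on the desk:** the robot came near none of them and they looked in place in the last pictures. I did not measure their positions again at the end.

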